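Open the tip-box nest for loading

TASK

Open the empty clamping nest on the bench for the next tip box: push each of its two black spring jaws back with the fingertips, away from the empty pocket, and let it go, so that it springs back a little and stays latched half open. Both jaws end latched half open; do not lift or shove aside any of the loose things on the bench.

Things in the scene. Friction and masses are not known exactly. Their poses are not given: they have to be found in the camera images.
- nest: fixed aluminium nest, base 12 mm thick (its top is the pocket floor). Origin on the bench under the middle of the empty pocket; x points to the end jaw, y to the side jaw. Fixed fences (tops 34 mm above the bench) bound the pocket at x = -63 and y = -44 mm; home jaws bound it at x = +41 and y = +22 mm. Behind each jaw: guide posts 54 mm high, its bar and the pawl; leave these alone
- end_jaw_face (a point): middle of the pocket-side face of the end jaw, a black upright plate 44 mm wide, 10 mm thick, from 14 to 50 mm above the bench; this point is 32 mm above the bench and moves with the jaw. When home it is at x = +41, y = -8 mm in the nest's frame. Its x axis is the direction in which the jaw is pushed back (nest x)
- side_jaw_face (a point): middle of the pocket-side face of the side jaw, a black upright plate 70 mm wide, 10 mm thick, from 14 to 50 mm above the bench; this point is 32 mm above the bench and moves with the jaw. When home it is at x = -10, y = +22 mm in the nest's frame. Its x axis is the direction in which the jaw is pushed back (nest y)
- end_jaw (a joint): travel of the end jaw in m: 0 home (shut), 0.040 at the stop; grows pushed along nest x. Sprung towards 0 (5 N home, 10 N at the stop). A pawl over its bar rides over a ramped catch and has dropped behind it by 0.027; let go after that, the jaw springs back to 0.022 and stays latched there; let go short of 0.022, it returns to 0.
- side_jaw (a joint): travel of the side jaw in m: 0 home (shut), 0.040 at the stop; grows pushed along nest y. Sprung towards 0 (5 N home, 10 N at the stop). A pawl over its bar rides over a ramped catch and has dropped behind it by 0.027; let go after that, the jaw springs back to 0.022 and stays latched there; let go short of 0.022, it returns to 0.
- tip_box: loose full tip box waiting to be loaded next, 122 x 84 x 62 mm high, standing beyond and to the left of the nest, between its two bar mechanisms; origin under its centre
- marker_a: marker pen lying across the near side of the nest, 138 mm long, 12 mm thick; origin under its centre, x along the pen
- marker_b: marker pen lying to the right of the end jaw's bar, 138 mm long, 12 mm thick; origin under its centre, x along the pen
- pipette: hand pipette lying to the right of the nest, about 240 mm long, 26 mm thick; origin on the bench under its middle, x along it towards the tip
- pot: small lidded sample pot, diameter 40 mm, 55 mm high, standing near left of the nest; origin under its centre
- cap_bin: open bin of tube caps on the left of the bench, 110 x 80 x 45 mm; origin under its centre
- calculator: pocket calculator lying on the right of the bench, 145 x 78 x 15 mm; origin under its centre

How it is judged:
At the end, for the whole second after the job is handed in: Both jaws are at rest and latched half open, each at a travel of 19 to 24.5 mm (the catch holds at 22 mm), and nothing touches them (value of joint end_jaw between 0.019 and 0.0245 m and velocity of joint end_jaw between -0.005 and 0.005 m/s and value of joint side_jaw between 0.019 and 0.0245 m and velocity of joint side_jaw between -0.005 and 0.005 m/s).
It fails at once if one of the loose things (tip box, markers, pipette, pot, cap bin, calculator) is moved or lifted more than 30 mm (distance of any of tip_box, marker_a, marker_b, pipette, pot, cap_bin, calculator from where it was at the start of the episode above 0.03 m).
It also fails if it takes over 43 s, if anything falls off the work surface, if the arm or the gripper's body presses on something with over 40 N, if the wrist force passes 120 N, or if a joint passes its speed limit or range.

ROBOT

A 6-joint arm with a two-finger parallel gripper is mounted at the origin on the work surface. World frame = base frame: x ahead of the robot, y to its left, z up, the work surface at z = 0. Lengths are in m, angles in rad, forces in N, time in s.
With the tool pointing down it reaches from about 0.35 to 0.875 m from the base axis. Payload 4.2 kg.
Tool frame: the origin (TCP) lies on the mounting face of the last link; the fingertips stand 182 mm ahead of it and the grasp point (between the pads) lies arm.grip_point_offset ahead of it (arm.grip_point_offset is the distance from the TCP to the grasp point, in m); z points along the fingers, y is the line along which they close (so a half turn about z gives the same grasp; the last joint's range is limited). The gripper opens to 87 mm and grips with 3 to 60 N. Pads are 19 mm wide; open, the fingers measure 117 mm over their backs; the gripper's body (75 mm by 190 mm) begins 51 mm behind the grasp point.
Start: joints at [-0.939, 0.385, 0.008, 0, -1.194, -0.259], TCP at [0.228, -0.582, 0.405] pointing down, gripper open.
Joint ranges: [-3.14, 3.14], [-1.21, 2.06], [-1.07, 1.41], [-3.16, 2.05], [-2.99, -0.16], [-3.1, 3.1]. Speed limits (rad/s): [2.79, 2.79, 3.14, 3.14, 3.14, 3.14].

INTERFACE

Orientations are given as a rotation vector (axis times angle).
In Python, from station import arm, imaging gives the robot as it stands.
- The arm moves only by the tool carry_out, never from a script. Its argument "moves" is a list of rows, each a list of 7 numbers: the shift along the tool's x, y, z scaled (see below), then the turn, a rotation vector about the tool's x, y, z scaled (see below), then the opening, from 0 (shut) to 1 (fully open). In form: [[tx, ty, tz, rx, ry, rz, claw], ...]. A call has 1 to 10 rows; each row is the pose to reach, as a shift and turn from the pose commanded when the call began, along the tool's axes at that moment, turning the shorter way round; what a row does not reach only later rows make up. The controller multiplies each number of a shift by 0.08 m and each number of a turn by 180 degrees. A row lasts 1/10 s, in which the tool goes at most 50 mm and 8.59 degrees, less where a joint would pass 70% of its speed; a pose out of reach is approached as far as the arm can. A call with a number of a shift or a turn outside -1 to 1 is refused whole. A call with a gripper value outside its range is refused whole. The fingers move at their own pace and stop on an object; the grip force is fixed at half the most. Time passes only in rows, so rows that repeat a pose let the fingers close. It gives the time, the measured TCP pose, the force, the opening and the grip force at its end, in the units of the state.
- arm.read_state(): the state, without advancing time (a new reading comes with each control period).
- imaging.get_image(name): name is "scene" or "side" or "wrist"; returns the picture (400x640x3 uint8, red, green, blue); there is no depth.
- imaging.camera_model(name): a dict with "fx", "fy", "cx", "cy" (pixels), "R" (3x3) and "t" (3): a world point X has camera coordinates R X + t; the wrist camera has in their place "mount" (4x4, takes a point from camera to tool coordinates, whose origin is the TCP and whose axes are the flange's). Camera axes: x right, y down, z forward; pixel columns grow to the right and rows downward; lengths in m; the calibration is good to about 2 mm. A picture is of the moment at which its call begins: read the wrist's pose just before it. camera_model takes no time and is no camera call.
- arm.hand_in(): hands the job in; it is judged then, once.
The state is a dict: "t": time; "qpos": joint angles; "dq": joint speeds; "effort": joint torques, N m; "eef_pos": TCP position; "eef_rot": TCP orientation; "contact_force": force on the tool from outside, world axes, zero at the start; "wrist_torque": the same for the moment, N m; "grip_width": finger opening in m; "finger_force": force on a finger pad.
Only numpy, scipy, OpenCV 4.12 (cv2) and the standard library are available. Lean on these libraries where they do the work, as an engineer would, in place of code of your own. Each camera call takes 0.05 s, during which the arm holds its last target. There are 200 camera calls.

## Working session

There is one attempt and no reset: what is moved stays moved. The work goes in short steps, Python scripts to look and compute and a tool call to move; the robot and the scene stay as the last step left them, time stands still between calls to the robot, and variables do not carry over. Pictures are saved under pics/ and viewed, at most 10 in all, crops included, and the job is handed in when it is done.

Besides the shell and the picture viewer there is one more tool, called after ">>>" by a JSON object that holds its "fn" and its "kwargs", one argument or row to a line. carry_out: Moves the arm, as the interface text tells. Its arguments: {"type":"object","properties":{"moves":{"type":"array","items":{"type":"array","items":{"type":"number"}}}},"required":["moves"]}

```bash
mkdir -p pics
python3 - <<'E'
from station import arm, imaging
import cv2
print(arm.read_state(), arm.grip_point_offset)
for n in ("scene","side"):
    cv2.imwrite(f"pics/{n}0.png", imaging.get_image(n)[:,:,::-1])
    print(n,imaging.camera_model(n))
print(imaging.camera_model("wrist"))
E
```

```text
{'t': 0.0, 'qpos': array([-9.39408571e-01,  3.85558896e-01,  6.61667831e-03, -4.69500094e-04,
       -1.19400591e+00, -2.58598500e-01]), 'dq': array([ 2.86904530e-03,  3.02197491e-04,  2.59426063e-05, -9.32558786e-04,
        6.22891993e-04,  2.32246104e-04]), 'effort': array([-3.20871559e-04, -3.90666175e+01,  1.87407303e+01,  4.21988457e+00,
        1.09408065e-02, -2.20407014e-04]), 'eef_pos': array([ 0.22758799, -0.58186837,  0.40365856]), 'eef_rot': array([ 0.58182479, -3.08670187, -0.00334536]), 'contact_force': array([0.27657116, 0.17654493, 0.11018354]), 'wrist_torque': array([0.05088853, 0.04561416, 0.04506158]), 'finger_force': 0.0, 'grip_width': 0.08734141452361253} 0.1635
scene {'fx': 430.8015188676982, 'fy': 430.8015188676982, 'cx': 323.336912046327, 'cy': 197.26061928332288, 'R': array([[-0.72933415,  0.68413917, -0.00502831],
       [ 0.42469092,  0.44695983, -0.78731476],
       [-0.53638541, -0.57635102, -0.61653077]]), 't': array([ 0.40153958, -0.20337921,  1.47977396])}
side {'fx': 435.17051606998734, 'fy': 435.17051606998734, 'cx': 322.3755812205441, 'cy': 200.23279877305708, 'R': array([[-0.98879275, -0.14874995, -0.01274196],
       [-0.10115409,  0.73028006, -0.67561741],
       [ 0.10980326, -0.66675669, -0.73714229]]), 't': array([0.55912938, 0.09336765, 1.34166061])}
{'fx': 329.67460813375203, 'fy': 329.67460813375203, 'cx': 325.0724427117629, 'cy': 199.6331665148765, 'mount': array([[ 6.43846578e-04, -9.69864990e-01, -2.43642128e-01,
         6.35023487e-02],
       [ 9.99999681e-01,  5.09218959e-04,  6.15545158e-04,
        -3.29378731e-04],
       [-4.72928508e-04, -2.43642446e-01,  9.69865009e-01,
         2.12609315e-02],
       [ 0.00000000e+00,  0.00000000e+00,  0.00000000e+00,
         1.00000000e+00]])}
```

View pics/scene0.png

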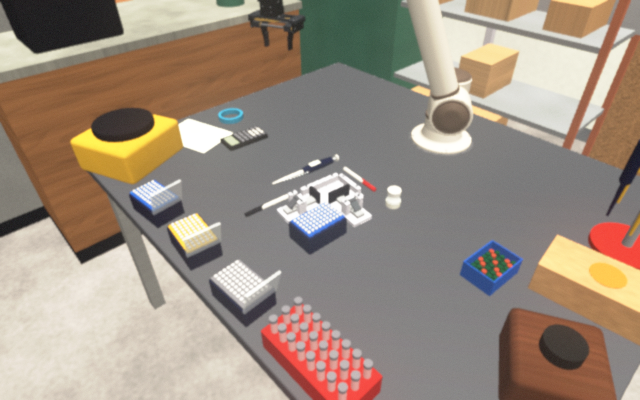

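View pics/side0.png

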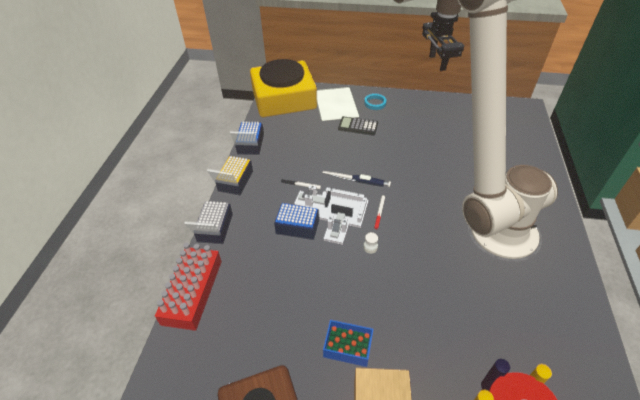

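The nest sits at about (328,195) in the scene view and (338,205) in the side view. The pocket is towards the robot, with the tip box behind it. I'll enlarge both views.

Run:
```python
import cv2,numpy as np
a=cv2.imread("pics/scene0.png")[155:235,260:410]; b=cv2.imread("pics/side0.png")[165:265,270:410]
a=cv2.resize(a,(750,400),interpolation=cv2.INTER_CUBIC); b=cv2.resize(b,(700,500),interpolation=cv2.INTER_CUBIC)
cv2.imwrite("pics/sc1.png",a); cv2.imwrite("pics/sd1.png",b)
```

```text
(no output)
```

View pics/sd1.png

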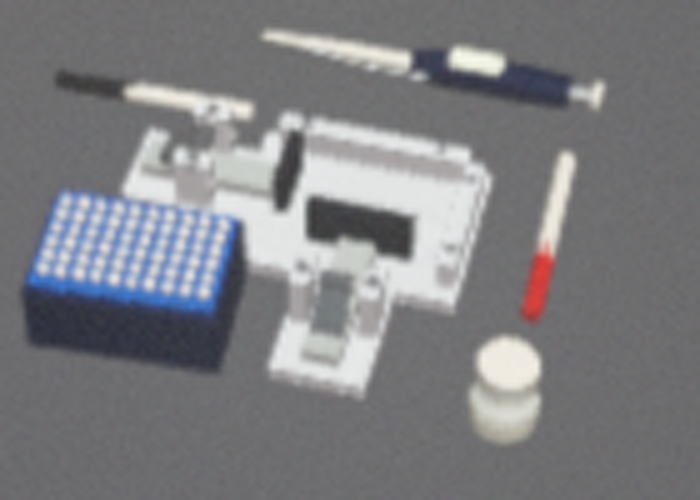

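The side crop shows both jaws. The side jaw's back and top run from (307,197) to (413,257), and the end jaw is near (290,165). Nest x is roughly world +x and nest y roughly world +y. I'll fit a coarse pose.

```bash
cat > h.py <<'E'
import numpy as np, cv2
from scipy.spatial.transform import Rotation as Ro
from scipy.optimize import least_squares
from station import arm, imaging
def wristcam(s):
    m=imaging.camera_model("wrist"); T=np.eye(4); T[:3,:3]=Ro.from_rotvec(s["eef_rot"]).as_matrix(); T[:3,3]=s["eef_pos"]
    M=np.linalg.inv(T@m["mount"]); return dict(m,R=M[:3,:3],t=M[:3,3])
def proj(m,X):
    c=np.asarray(X)@m["R"].T+m["t"]; return c[:,:2]/c[:,2:]*[m["fx"],m["fy"]]+[m["cx"],m["cy"]]
def world(p,X):
    c,s=np.cos(p[2]),np.sin(p[2]); X=np.asarray(X,float)/1000
    return np.c_[p[0]+c*X[:,0]-s*X[:,1],p[1]+s*X[:,0]+c*X[:,1],X[:,2]]
def fit(obs,p0):  # obs: list of (cam, pts mm, pixels)
    f=lambda p:np.concatenate([(proj(m,world(p,X))-u).ravel() for m,X,u in obs])
    r=least_squares(f,p0,loss="soft_l1"); return r.x,r.fun
def goto(pos,rot,s=None):
    "numbers for carry_out, from the present measured pose, to TCP pos, rotation matrix"
    s=s or arm.read_state(); R=Ro.from_rotvec(s["eef_rot"])
    return R.inv().apply(np.array(pos)-s["eef_pos"])/0.08,(R.inv()*Ro.from_matrix(rot)).as_rotvec()/np.pi
E
python3 - <<'E'
from h import *
m=imaging.camera_model("side")
X=[[25,22,50],[-45,22,50],[25,32,14],[-45,32,14],[41,14,50],[41,-30,50]]
u=np.array([[307,197],[413,212],[307,240],[413,257],[282,160],[300,130]])/5+[270,165]
p,r=fit([(m,X,u)],[.6,-.1,0]); print(p,r.reshape(-1,2).round(1))
for z in(0.,):
    print(arm.read_state()["eef_rot"], Ro.from_rotvec(arm.read_state()["eef_rot"]).as_matrix().round(3))
E
```

```text
[ 0.50902206 -0.0143963  -0.08635617] [[-0.1 -1.2]
 [ 0.7 -0.5]
 [-0.8  0.1]
 [-0.3  0.5]
 [ 0.5  3.5]
 [-0.  -0.3]]
[ 5.81840949e-01 -3.08673018e+00 -3.04986003e-03] [[-0.931 -0.364 -0.001]
 [-0.364  0.931  0.002]
 [ 0.     0.002 -1.   ]]
```

View pics/sc1.png

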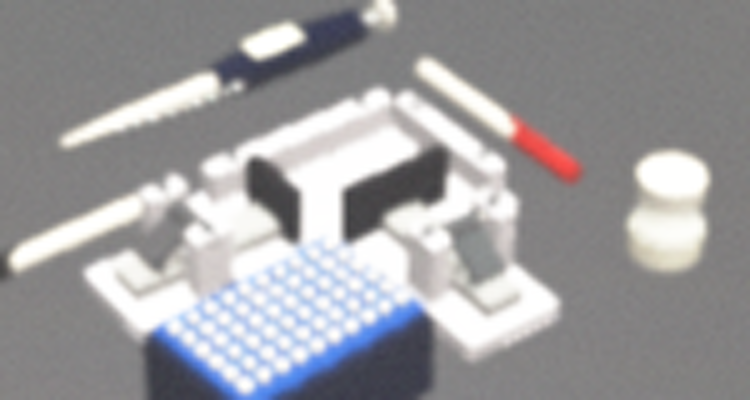

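The scene crop agrees: the pocket opens towards the robot and the jaws face into it. The coarse nest pose is (0.509, -0.014), yaw about -5°. I'll move above it with the gripper shut and check with the wrist camera.

>>> {"fn": "carry_out", "kwargs": {
  "moves": [
    [-0.3, 0.24, 0, 0, 0, 0, 0],
    [-0.6, 0.48, 0, 0, 0, 0, 0],
    [-0.92, 0.72, 0, 0, 0, 0, 0]
  ]
}}

```text
t: 0.4
eef_pos: [0.2753, -0.5007, 0.404]
eef_rot: [0.58, -3.087, -0.002]
contact_force: [0.7, 0.3, 0.6]
grip_width: 0.0707
finger_force: 0.0
```

>>> {"fn": "carry_out", "kwargs": {
  "moves": [
    [-0.3, 0.24, 0, 0, 0, 0, 0],
    [-0.6, 0.48, 0, 0, 0, 0, 0],
    [-0.92, 0.72, 0, 0, 0, 0, 0]
  ]
}}

```text
t: 0.7
eef_pos: [0.323, -0.4199, 0.4043]
eef_rot: [0.581, -3.087, -0.001]
contact_force: [1.0, -0.6, 0.3]
grip_width: 0.0468
finger_force: 0.0
```

>>> {"fn": "carry_out", "kwargs": {
  "moves": [
    [-0.3, 0.24, 0, 0, 0, 0, 0],
    [-0.6, 0.48, 0, 0, 0, 0, 0],
    [-0.92, 0.72, 0, 0, 0, 0, 0]
  ]
}}

```text
t: 1.0
eef_pos: [0.3706, -0.3395, 0.4044]
eef_rot: [0.582, -3.087, -0.001]
contact_force: [0.1, 0.0, 0.1]
grip_width: 0.0228
finger_force: 0.0
```

>>> {"fn": "carry_out", "kwargs": {
  "moves": [
    [-0.3, 0.24, 0, 0, 0, 0, 0],
    [-0.6, 0.48, 0, 0, 0, 0, 0],
    [-0.92, 0.72, 0, 0, 0, 0, 0]
  ]
}}

```text
t: 1.3
eef_pos: [0.4181, -0.259, 0.4045]
eef_rot: [0.582, -3.087, -0.001]
contact_force: [0.1, -0.7, -0.5]
grip_width: 0.0025
finger_force: 0.0
```

>>> {"fn": "carry_out", "kwargs": {
  "moves": [
    [-0.3, 0.24, 0, 0, 0, 0, 0],
    [-0.6, 0.48, 0, 0, 0, 0, 0],
    [-0.92, 0.72, 0, 0, 0, 0, 0]
  ]
}}

```text
t: 1.6
eef_pos: [0.4657, -0.1786, 0.4045]
eef_rot: [0.582, -3.087, -0.001]
contact_force: [1.2, -0.1, -0.4]
grip_width: 0.0002
finger_force: 0.0
```

>>> {"fn": "carry_out", "kwargs": {
  "moves": [
    [-0.3, 0.24, 0, 0, 0, 0, 0],
    [-0.6, 0.48, 0, 0, 0, 0, 0],
    [-0.92, 0.72, 0, 0, 0, 0, 0]
  ]
}}

```text
t: 1.9
eef_pos: [0.5133, -0.0982, 0.4044]
eef_rot: [0.582, -3.086, -0.0]
contact_force: [0.6, -0.3, 0.2]
grip_width: 0.0004
finger_force: 0.0
```

>>> {"fn": "carry_out", "kwargs": {
  "moves": [
    [-0.3, 0.24, 0, 0, 0, 0.04, 0],
    [-0.6, 0.48, 0, 0, 0, 0.08, 0],
    [-0.92, 0.72, 0, 0, 0, 0.12, 0],
    [-0.92, 0.72, 0, 0, 0, 0.147, 0],
    [-0.92, 0.72, 0, 0, 0, 0.147, 0],
    [-0.92, 0.72, 0, 0, 0, 0.147, 0]
  ]
}}

```text
t: 2.5
eef_pos: [0.5604, -0.019, 0.4043]
eef_rot: [-0.137, -3.138, 0.0]
contact_force: [-0.5, -0.5, 0.4]
grip_width: 0.0004
finger_force: 0.0
```

Run:
```python
from h import *
import pickle
s=arm.read_state(); im=imaging.get_image("wrist")[:,:,::-1].copy()
pickle.dump((wristcam(s),im),open("w1.pkl","wb")); print(s["eef_pos"],s["eef_rot"],s["qpos"])
cv2.imwrite("pics/w1.png",im)
```

```text
[ 0.56038305 -0.01902024  0.40433662] [-1.37056947e-01 -3.13758909e+00  2.82947224e-04] [ 2.55046838e-01  2.76158559e-01 -1.52905849e-01 -1.37894063e-04
 -1.14275165e+00 -1.91309485e+00]
```

View pics/w1.png

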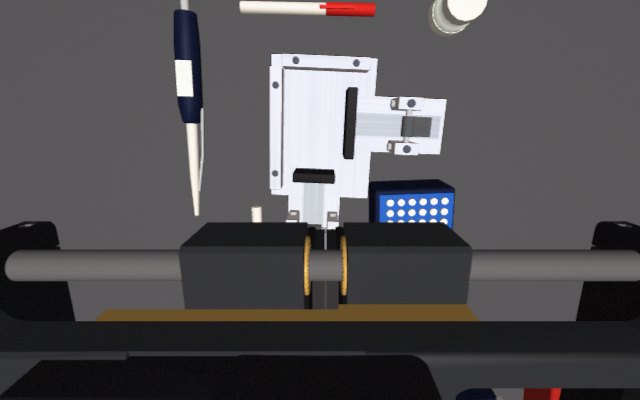

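The wrist view shows the nest well. The end jaw is at about (293..335, 169..182), the side jaw at about (345..357, 88..158), and the fences are on the top and left. I'll refine with blob extents and overlay the fitted model.

Run:
```python
from h import *
import pickle
m,im=pickle.load(open("w1.pkl","rb"))
g=cv2.cvtColor(im,cv2.COLOR_BGR2GRAY)
k=((g<50).astype(np.uint8))
n,l,st,c=cv2.connectedComponentsWithStats(k[45:200,260:368].copy())
obs=[]
for i in range(1,n):
    if st[i,4]>100: print(st[i],c[i]+[260,45], cv2.boxPoints(cv2.minAreaRect((np.argwhere(l==i)[:,::-1]+[260,45]).astype(np.float32))).round(1).tolist())
def box(x0,x1,y0,y1,z0=14,z1=50): return [[x,y,z] for z in(z0,z1) for x in(x0,x1) for y in(y0,y1)]
B=[box(41,51,-30,14),box(-45,25,22,32)]
# fit projected hull's area moments by rendering masks
def hull(p,b): return cv2.convexHull(proj(m,world(p,b)).astype(np.float32))
tgt=[]
for b in B:
    ctr=hull([.509,-.0144,-.086],b).mean(0)[0]
    i=min((i for i in range(1,n) if st[i,4]>100),key=lambda i:np.linalg.norm(c[i]+[260,45]-ctr))
    tgt.append((np.argwhere(l==i)[:,::-1]+[260,45]).astype(float))
def f(p):
    r=[]
    for b,t in zip(B,tgt):
        h=hull(p,b)[:,0]
        for d in np.deg2rad(np.arange(0,360,30)):
            v=np.array([np.cos(d),np.sin(d)]); r.append((h@v).max()-(t@v).max()-.5*(abs(v).max()))
    return np.array(r)
q=least_squares(f,[.509,-.0144,-.086],loss="soft_l1",diff_step=1e-3); print(q.x,f(q.x).round(1))
p=q.x; o=cv2.resize(im[45:235,200:460],None,fx=3,fy=3,interpolation=cv2.INTER_CUBIC)
for b in B+[box(-63,-62,-44,22,12,34),box(-63,41,-44.5,-44,12,34)]: cv2.polylines(o,[((hull(p,b)[:,0]+.5-[200,45])*3).astype(int)],True,(0,0,255),1)
cv2.imwrite("pics/o1.png",o)
```

```text
[ 83  43  12  71 458] [348.05021834 132.10917031] [[342.5, 157.89999389648438], [346.20001220703125, 87.9000015258789], [356.20001220703125, 88.4000015258789], [352.5, 158.39999389648438]]
[ 33 124  41  14 519] [313.34874759 175.63776493] [[292.70001220703125, 181.10000610351562], [293.20001220703125, 168.3000030517578], [333.5, 170.10000610351562], [333.0, 182.89999389648438]]
[ 0.51215278 -0.01750131 -0.09922025] [ 1.2  1.8  2.   1.5  2.8  2.4  0.9  0.6  0.6 -0.   1.3  1.2  0.7  0.7
  0.8  0.4  1.3  1.4  1.3  3.7  3.6  1.7  4.4  6. ]
```

View pics/o1.png

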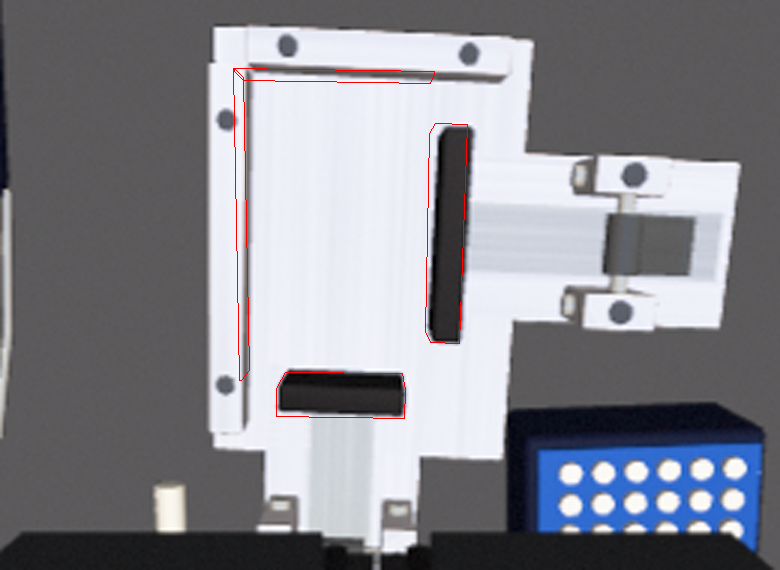

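The overlay lines up to about 1 mm at the end jaw and 2–3 mm elsewhere. Taking the side view into account, I use nest ≈ (0.511, -0.0155), yaw -5.4°. A push of 33 mm leaves enough margin for that error, and the force will confirm contact. I'll lower the shut fingers into the pocket.

>>> {"fn": "carry_out", "kwargs": {
  "moves": [
    [0.2, -0.04, 0.33, 0, 0, 0, 0],
    [0.4, -0.08, 0.66, 0, 0, 0, 0],
    [0.62, -0.11, 1, 0, 0, 0.002, 0],
    [0.62, -0.11, 1, 0, 0, 0.002, 0]
  ]
}}

```text
t: 2.95
eef_pos: [0.5069, -0.0245, 0.3214]
eef_rot: [-0.151, -3.128, 0.002]
contact_force: [-0.2, -0.0, 0.3]
grip_width: 0.0005
finger_force: 0.0
```

>>> {"fn": "carry_out", "kwargs": {
  "moves": [
    [0, 0, 0.33, 0, 0, 0, 0],
    [0, 0, 0.66, 0, 0, 0, 0],
    [0, 0, 1, 0, 0, 0, 0],
    [0, 0, 1, 0, 0, 0, 0]
  ]
}}

```text
t: 3.35
eef_pos: [0.5102, -0.0237, 0.2429]
eef_rot: [-0.15, -3.133, 0.002]
contact_force: [-1.5, -0.3, -0.5]
grip_width: 0.0001
finger_force: 0.0
```

Run:
```python
from h import *
import pickle
s=arm.read_state();print(s["eef_pos"],s["eef_rot"],s["contact_force"])
im=imaging.get_image("wrist")[:,:,::-1].copy()
cv2.imwrite("pics/w2.png",im)
```

```text
[ 0.51019584 -0.02373773  0.24287619] [-1.49770997e-01 -3.13297861e+00  2.27842806e-03] [-1.49679248 -0.29783793 -0.49269876]
```

View pics/w2.png

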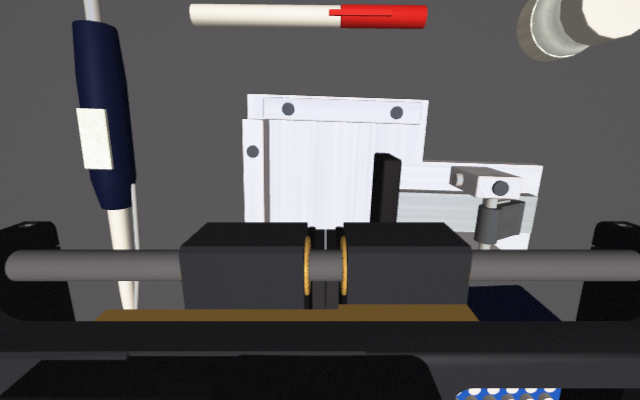

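The finger line at about column 325 lies midway between the left fence (about 270) and the side jaw (about 373), as expected. I'll go down to tip height 24 mm, then push the end jaw.

>>> {"fn": "carry_out", "kwargs": {
  "moves": [
    [0, 0, 0.23, 0, 0, 0, 0],
    [0, 0, 0.46, 0, 0, 0, 0],
    [0, 0, 0.46, 0, 0, 0, 0]
  ]
}}

```text
t: 3.7
eef_pos: [0.5109, -0.0234, 0.2082]
eef_rot: [-0.149, -3.138, 0.0]
contact_force: [-0.6, -0.5, 0.5]
grip_width: 0.0002
finger_force: 0.0
```

>>> {"fn": "carry_out", "kwargs": {
  "moves": [
    [-0.1, 0, 0, 0, 0, 0, 0],
    [-0.2, 0, 0, 0, 0, 0, 0],
    [-0.3, 0, 0, 0, 0, 0, 0],
    [-0.36, 0, 0, 0, 0, 0, 0],
    [-0.42, 0, 0, 0, 0, 0, 0],
    [-0.48, 0, 0, 0, 0, 0, 0],
    [-0.48, 0, 0, 0, 0, 0, 0]
  ]
}}

```text
t: 4.4
eef_pos: [0.5473, -0.0273, 0.2075]
eef_rot: [-0.151, -3.131, 0.002]
contact_force: [-4.7, 0.5, 3.6]
grip_width: 0.0003
finger_force: 2.8
```

>>> {"fn": "carry_out", "kwargs": {
  "moves": [
    [-0.06, 0, 0, 0, 0, 0, 0],
    [-0.12, 0, 0, 0, 0, 0, 0],
    [-0.18, 0, 0, 0, 0, 0, 0],
    [-0.24, 0, 0, 0, 0, 0, 0],
    [-0.3, 0, 0, 0, 0, 0, 0],
    [-0.34, 0, 0, 0, 0, 0, 0],
    [-0.34, 0, 0, 0, 0, 0, 0],
    [-0.34, 0, 0, 0, 0, 0, 0]
  ]
}}

```text
t: 5.2
eef_pos: [0.5731, -0.0304, 0.2074]
eef_rot: [-0.152, -3.127, 0.003]
contact_force: [-8.5, -1.5, 5.7]
grip_width: 0.0005
finger_force: 4.2
```

>>> {"fn": "carry_out", "kwargs": {
  "moves": [
    [-0.03, 0, 0, 0, 0, 0, 0],
    [-0.06, 0, 0, 0, 0, 0, 0],
    [-0.06, 0, 0, 0, 0, 0, 0]
  ]
}}

```text
t: 5.5
eef_pos: [0.5777, -0.031, 0.2074]
eef_rot: [-0.152, -3.127, 0.004]
contact_force: [-9.1, -2.0, 6.5]
grip_width: 0.0004
finger_force: 4.5
```

Run:
```python
from h import *
s=arm.read_state();R=Ro.from_rotvec(s["eef_rot"]).as_matrix();tip=s["eef_pos"]+R@[0,0,.17];print(tip,R[:,2],s["contact_force"])
p=[.511,-.0155,-.095];d=tip-[p[0],p[1],0];c,n=np.cos(p[2]),np.sin(p[2]);print("nest mm",1000*(c*d[0]+n*d[1]),1000*(-n*d[0]+c*d[1]))
```

```text
[ 0.57572798 -0.03126241  0.03740609] [-0.01145456 -0.00181408 -0.99993275] [-9.07341062 -1.95783387  6.46835047]
nest mm 65.9312917994376 -9.55141804704736
```

Estimated travel is about 34 mm and the force is about 9.3 N, past the 27 mm catch. I'll release slowly and move to the side jaw's centre.

>>> {"fn": "carry_out", "kwargs": {
  "moves": [
    [0.05, 0, 0, 0, 0, 0, 0],
    [0.1, 0, 0, 0, 0, 0, 0],
    [0.15, 0, 0, 0, 0, 0, 0],
    [0.2, 0, 0, 0, 0, 0, 0],
    [0.25, 0, 0, 0, 0, 0, 0],
    [0.4, 0, 0, 0, 0, 0, 0],
    [0.6, 0, 0, 0, 0, 0, 0],
    [0.8, 0, 0, 0, 0, 0, 0],
    [0.95, 0, 0, 0, 0, 0, 0],
    [0.95, 0, 0, 0, 0, 0, 0]
  ]
}}

```text
t: 6.5
eef_pos: [0.504, -0.0227, 0.2082]
eef_rot: [-0.149, -3.138, -0.0]
contact_force: [0.1, -0.3, 0.7]
grip_width: 0.0004
finger_force: 0.0
```

>>> {"fn": "carry_out", "kwargs": {
  "moves": [
    [0, 0.1, 0, 0, 0, 0, 0],
    [0, 0.16, 0, 0, 0, 0, 0],
    [0, 0.22, 0, 0, 0, 0, 0],
    [0, 0.28, 0, 0, 0, 0, 0],
    [0, 0.34, 0, 0, 0, 0, 0],
    [0, 0.4, 0, 0, 0, 0, 0],
    [0, 0.4, 0, 0, 0, 0, 0]
  ]
}}

```text
t: 7.2
eef_pos: [0.5088, 0.0089, 0.208]
eef_rot: [0.148, 3.137, -0.002]
contact_force: [3.5, -6.7, -1.3]
grip_width: 0.0004
finger_force: 3.0
```

```bash
cat >> h.py <<'E'
def report():
    s=arm.read_state();R=Ro.from_rotvec(s["eef_rot"]).as_matrix();tip=s["eef_pos"]+R@[0,0,.17]
    p=[.511,-.0155,-.095];d=tip-[p[0],p[1],0];c,n=np.cos(p[2]),np.sin(p[2]);print("nest mm",1000*(c*d[0]+n*d[1]),1000*(-n*d[0]+c*d[1]),tip[2],s["contact_force"])
E
python3 -c "from h import *; report()"
```

```text
nest mm -4.287524479943003 23.938544350342433 0.037980185180032516 [ 3.51151815 -6.72053507 -1.29797257]
```

>>> {"fn": "carry_out", "kwargs": {
  "moves": [
    [0, 0.06, 0, 0, 0, 0, 0],
    [0, 0.12, 0, 0, 0, 0, 0],
    [0, 0.18, 0, 0, 0, 0, 0],
    [0, 0.22, 0, 0, 0, 0, 0],
    [0, 0.22, 0, 0, 0, 0, 0]
  ]
}}

```text
t: 7.7
eef_pos: [0.5107, 0.0261, 0.2081]
eef_rot: [0.149, 3.137, -0.002]
contact_force: [4.2, -9.1, -1.2]
grip_width: 0.0004
finger_force: 3.9
```

```bash
python3 -c "from h import *; report()"
```

```text
nest mm -4.010525177981752 41.18171842112844 0.038087121978783084 [ 4.2383131  -9.11983117 -1.16232404]
```

Side-jaw travel is about 34 mm by both position and force. I'll release, then rise and look.

>>> {"fn": "carry_out", "kwargs": {
  "moves": [
    [0, -0.05, 0, 0, 0, 0, 0],
    [0, -0.1, 0, 0, 0, 0, 0],
    [0, -0.15, 0, 0, 0, 0, 0],
    [0, -0.2, 0, 0, 0, 0, 0],
    [0, -0.25, 0, 0, 0, 0, 0],
    [0, -0.35, 0, 0, 0, 0, 0],
    [0, -0.5, 0, 0, 0, 0, 0],
    [0, -0.62, 0, 0, 0, 0, 0],
    [0, -0.62, 0, 0, 0, 0, 0]
  ]
}}

```text
t: 8.6
eef_pos: [0.5045, -0.024, 0.2079]
eef_rot: [-0.153, -3.137, 0.0]
contact_force: [-0.3, 0.3, -0.7]
grip_width: 0.0008
finger_force: 0.0
```

>>> {"fn": "carry_out", "kwargs": {
  "moves": [
    [0, 0, -0.3, 0, 0, 0, 0],
    [0, 0, -0.6, 0, 0, 0, 0],
    [0, 0, -1, 0, 0, 0, 0],
    [0, 0, -1, 0, 0, 0, 0]
  ]
}}

```text
t: 9.0
eef_pos: [0.5063, -0.0225, 0.2921]
eef_rot: [0.148, 3.129, 0.003]
contact_force: [1.2, -0.5, 0.1]
grip_width: 0.0007
finger_force: 0.0
```

>>> {"fn": "carry_out", "kwargs": {
  "moves": [
    [-0.2, 0, -0.3, 0, 0, 0, 0],
    [-0.4, 0, -0.6, 0, 0, 0, 0],
    [-0.62, 0, -1, 0, 0, 0, 0],
    [-0.7, 0, -1, 0, 0, 0, 0],
    [-0.7, 0, -1, 0, 0, 0, 0]
  ]
}}

```text
t: 9.5
eef_pos: [0.561, -0.0281, 0.3676]
eef_rot: [0.151, 3.138, 0.001]
contact_force: [-1.0, -0.1, -0.9]
grip_width: 0.0007
finger_force: 0.0
```

Run:
```python
from h import *
s=arm.read_state(); m=wristcam(s); im=imaging.get_image("wrist")[:,:,::-1].copy()
p=[.511,-.0155,-.095]
def box(x0,x1,y0,y1,z0=14,z1=50): return [[x,y,z] for z in(z0,z1) for x in(x0,x1) for y in(y0,y1)]
o=cv2.resize(im[40:235,200:460],None,fx=3,fy=3,interpolation=cv2.INTER_CUBIC)
for d,col in((0,(0,0,255)),(22,(0,200,0))):
    for b in (box(41+d,51+d,-30,14),box(-45,25,22+d,32+d)): cv2.polylines(o,[((cv2.convexHull(proj(m,world(p,b)).astype(np.float32))[:,0]+.5-[200,40])*3).astype(int)],True,col,1)
cv2.imwrite("pics/o2.png",o)
```

```text
(no output)
```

View pics/o2.png

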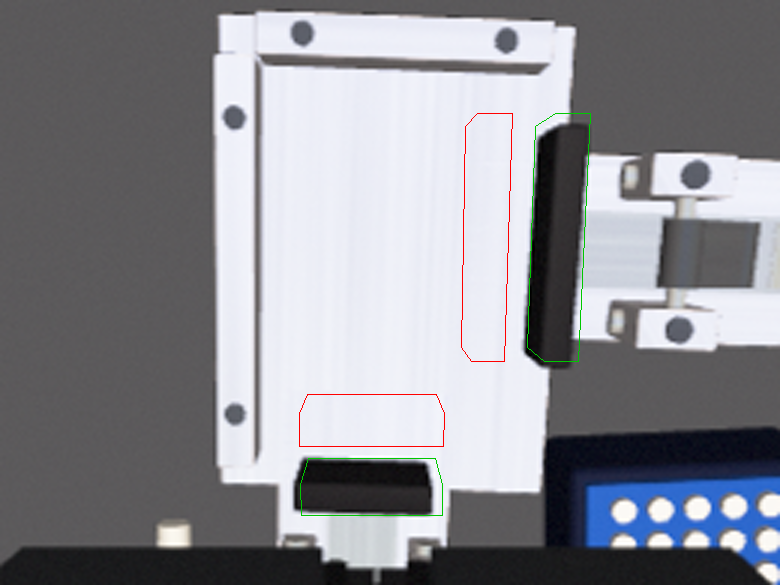

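Both black jaws lie on the green 22 mm outlines, the side jaw at about (555,245) and the end jaw at about (365,487). They are clear of the red home outlines, and the fingers are clear of everything, so both are latched. I'll hand in.

```bash
python3 -c "
from station import arm
print(arm.hand_in())"
```

```text
the job is handed in; nothing more can be done
None
```

I handed the job in at about 9.6 s: the last wrist picture shows both jaws latched at about 22 mm with nothing touching them, and I saw no sign of any loose item being moved; the hand-in returned no verdict.

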